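# Seat a round bar in a V-block fixture and close the strap

### The arm

A 7-joint arm with a two-finger parallel gripper is mounted at the origin on a cart in front of the work surface, level with it; the furniture and walls round the work are solid. World frame = base frame: x ahead of the robot, y to its left, z up, the work surface at z = 0. Lengths are in m, angles in rad, forces in N, time in s.
With the tool pointing down it reaches from about 0.425 to 0.875 m from the base axis. Payload 4.7 kg.
Tool frame: the origin (TCP) lies at the very end of the fingers, on their centre line; the grasp point (between the pads) lies r.hold_point_z behind it (r.hold_point_z is the distance from the TCP to the grasp point, in m); x points along the fingers, z is the direction in which the jaws open and shut, and the axes are right-handed (so a half turn about x gives the same grasp; the last joint's range is limited). The gripper opens to 85 mm and grips with 20 to 120 N. Pads are 22 mm wide; open, the fingers measure 114 mm over their backs; the gripper's body (76 mm by 85 mm) begins 54 mm behind the grasp point. The pads swing forward as they close: fully open they stand 13 mm farther back than shut.
Start: joints at [1.355, 0.321, -0.07, 1.45, 0.023, 1.371, -0.057], TCP at [0.148, -0.633, 0.231] pointing down, gripper open.
Joint ranges: [-2.86, 2.86], [-0.3, 2.09], [-1.38, 1.24], [0.06, 2.45], [-1.56, 4.7], [0.09, 2.05], [-2.69, 2.69]. Speed limits (rad/s): [2.57, 2.57, 3.14, 3.14, 3.14, 3.14, 3.14].

### API

Orientations are given as [roll, pitch, yaw] about the fixed x, y, z axes, in that order (R = Rz(yaw) Ry(pitch) Rx(roll)).
In Python, from cell import r, get_image, boxes_of, trace, place_of gives the robot as it stands.
- The arm moves only by the shell command python3 -m creep 'ROWS' [FORCE]. ROWS is a JSON object of lists of equal length, an entry for each row: "grip": the finger opening in cm, from 0 to 8.54; "xyz": the shift along the world's x, y, z in cm, a list of three; "dr": the turn, a rotation vector about the world's x, y, z in degrees, a list of three. In form: {"grip": [grip, ...], "xyz": [[tx, ty, tz], ...], "dr": [[rx, ry, rz], ...]}. A call has 1 to 8 rows; each row shifts and turns the commanded pose from where the row before left it; what a row does not reach is not made up. A row lasts 1/12 s, in which the tool goes at most 41.7 mm and 7.16 degrees, less where a joint would pass 70% of its speed; a pose out of reach is approached as far as the arm can. A call is refused whole if a number of a shift passes 4.17 or a number of a turn 7.16, either way. A call with a gripper value outside its range is refused whole. The fingers move at their own pace and stop on an object; FORCE is the grip in N (left out, the last holds). Time passes only in rows, so rows that do not move let the fingers close. It gives the time, the measured TCP pose, the force and the opening at its end, in the units of the state.
- r.get_obs(): the state, without advancing time (a new reading comes with each control period).
- get_image(name): name is "scene" or "top"; returns a dict with "pixels" (420x560x3 uint8, red, green, blue), "z_map" (420x560 float32, m along the optical axis (not along the pixel's ray), 0 where there is no reading), "fx", "fy", "cx", "cy" (pixels), "rvec" (rotation vector, rad) and "tvec" (3), from world to camera coordinates, as OpenCV has them. Camera axes: x right, y down, z forward; pixel columns grow to the right and rows downward; lengths in m; the calibration is good to about 2 mm. A picture is of the moment at which its call begins.
- r.sign_off(): hands the job in, once; it reports no verdict.
Trained networks look in the newest picture that a camera, given by its name, has taken for a name from the list of things; names that differ only in an ending like _2 or _b are one class to them, and where a whole thing is asked for, a point or a joint stands for the part that bears it (a point fixed in the world has none). Each returns a list of dicts, best first, with "conf" (0 to 1); they miss things now and then, are a little off and sometimes report something else, mostly with a low value. They report only what shows in the picture. A call takes as long as a camera call.
- boxes_of(camera, label): "rect" ([centre column, centre row, width, height] as shares, 0 to 1, of the picture: columns of its width, rows of its height, round what is visible of it).
- trace(camera, label): "region" (420x560 bool, what is visible of it) and "rect" ([centre column, centre row, width, height] as shares, 0 to 1, of the picture: columns of its width, rows of its height, round what is visible of it).
- place_of(camera, label): "point" ([row, column] as shares, 0 to 1, of the picture: columns of its width, rows of its height: a listed point, or the origin of a listed thing).
The state is a dict: "time": time; "joints": joint angles; "qd": joint speeds; "joint_torque": joint torques, N m; "position": TCP position; "tool_rot": TCP orientation; "force": force on the tool from outside, world axes, zero at the start; "moment": the same for the moment, N m; "width": finger opening in m.
Only numpy, scipy, OpenCV 4.12 (cv2) and the standard library are available. Lean on these libraries where they do the work, as an engineer would, in place of code of your own. Each camera call takes 0.05 s, during which the arm holds its last target.

### The job

Set up the thicker of the two round metal bars for drilling: take it out of the wooden rest, lay it gently (do not drop it) in the notches of both V-blocks of the fixture with about the same overhang at either end, then swing the steel strap across over the bar by its black knob as far as it goes, and let go. Leave the thinner bar in the rest.

Things in the scene. Friction and masses are not known exactly. Their poses are not given: they have to be found in the camera images.
- thick_bar_mid (a point): the thicker bar, a plain aluminium cylinder 32 mm in diameter, 150 mm long, about 0.33 kg, lying in one of the two places of the wooden rest; the point is its centre (at the start 32 mm above the bench), y runs along the bar, x and z across it
- thin_bar_mid (a point): the thinner bar, a plain aluminium cylinder 18 mm in diameter, 150 mm long, in the other place of the rest, which it keeps; the point is its centre (22 mm above the bench), y runs along the bar
- rest: fixed wooden rest, 160 x 112 mm, origin under its middle; its two rails (22 mm high and wide, along x, centred at y = -45 and +45 mm) carry the bars, parallel to y, in notches at x = -48 and +48 mm; either bar may be nearer to the robot. Between the rails the bars are free from below; only an 8 mm high slat joins the rails at x = 0
- fixture: fixed plywood base 178 x 150 mm on 13 mm feet, its top 28 mm above the bench, its origin on the bench under vee_seat, same axes; on it two grey steel V-blocks, 24 mm long (y) and 56 mm wide (x), centred at y = -45 and +45 mm, tops 53 mm above the bench, with 90 degree notches 26 mm wide at the top and 13 mm deep. The 66 mm between the blocks are free down to the base
- vee_seat (a point): a point of the fixture: where the centre of the thick bar lies once it is seated with even overhang (18 mm beyond each V-block), 63 mm above the bench; y runs along the V, level; x across it, away from the strap's pivot; z up
- strap_pivot (a point): a point on the upright pivot axis of the strap, at the height of the knob's middle (105 mm above the bench); it lies 76 mm from vee_seat along that point's -x, and is fixed
- strap_knob (a point): middle of the upright round black knob on the strap's free end, 20 mm in diameter, from 88 to 122 mm above the bench (the point at 105 mm); it moves on a level circle of radius 145 mm about strap_pivot. The strap is a flat steel bar 22 mm wide and 6 mm thick, its underside 82 mm above the bench, 3 mm above a seated thick bar
- strap (a joint): angle of the strap, rad: 0 = closed, at its stop, square across the bar's middle, the knob along vee_seat's +x from the pivot; grows to 1.9 as the knob swings open towards vee_seat's +y (closing turns clockwise from above). Starts at 1.4 to 1.85. Pivot friction is about 0.06 N m (under 1 N at the knob): it stays where it is left

How it is judged:
On the way:
1. the thick bar lies seated in both V-blocks, let go, with the strap still open (x of thick_bar_mid in the frame of vee_seat between -0.008 and 0.008 m and y of thick_bar_mid in the frame of vee_seat between -0.016 and 0.016 m and z of thick_bar_mid in the frame of vee_seat below 0.005 m and angle between the y axis of thick_bar_mid and the y axis of vee_seat, either way round below 0.1 rad and contact force between thick_bar and the fingers below 0.3 N and value of joint strap above 0.5 rad), for 0.2 s.
At the end, for the whole second after the job is handed in: The thick bar lies at rest in both V-blocks (centre within 8 mm across, 5 mm in height and 16 mm lengthwise of the seat, within 6 degrees of the V's direction), the strap is closed over it to within 10 degrees of its stop, and the thin bar is still in its place in the rest (within 30 mm) (x of thick_bar_mid in the frame of vee_seat between -0.008 and 0.008 m and y of thick_bar_mid in the frame of vee_seat between -0.016 and 0.016 m and z of thick_bar_mid in the frame of vee_seat below 0.005 m and angle between the y axis of thick_bar_mid and the y axis of vee_seat, either way round below 0.1 rad and linear speed of thick_bar below 0.02 m/s and value of joint strap below 0.17 rad and distance of thin_bar_mid from where it was at the start of the episode below 0.03 m); the robot touches nothing.
It fails at once if the thin bar is moved more than 30 mm (distance of thin_bar_mid from where it was at the start of the episode above 0.03 m).
It fails at once if the thick bar is dropped into the V-blocks (faster than 0.7 m/s within 60 mm of the seat) (distance between thick_bar_mid and vee_seat below 0.06 m and linear speed of thick_bar above 0.7 m/s).
It also fails if it takes over 48 s, if anything falls off the work surface, if the arm or the gripper's body presses on something with over 40 N, if the wrist force passes 120 N, or if a joint passes its speed limit or range.

## Working session

There is one attempt and no reset: what is moved stays moved. The work goes in short steps, Python scripts to look and compute and a shell command to move; the robot and the scene stay as the last step left them, time stands still between calls to the robot, and variables do not carry over. Pictures are saved under pics/ and viewed, and the job is handed in when it is done.

```bash
ls; mkdir -p pics; cat > h.py <<'E'
import numpy as np, cv2
from cell import r, get_image, boxes_of, trace, place_of
def world(im,u,v,z=None):
    R,_=cv2.Rodrigues(np.array(im["rvec"],float)); t=np.array(im["tvec"],float)
    u=np.atleast_1d(u).astype(float); v=np.atleast_1d(v).astype(float)
    d=np.stack([(u-im["cx"])/im["fx"],(v-im["cy"])/im["fy"],np.ones_like(u)],1)
    if z is None:
        D=im["z_map"][v.astype(int),u.astype(int)]; return (d*D[:,None]-t)@R
    c=-R.T@t; w=d@R; s=(z-c[2])/w[:,2]; return c+w*s[:,None]
def save(im,n): cv2.imwrite("pics/"+n+".png",cv2.cvtColor(im["pixels"],cv2.COLOR_RGB2BGR))
E
python3 - <<'E'
from h import *
o=r.get_obs(); print(o["time"],o["position"],o["tool_rot"],o["width"],r.hold_point_z,o["force"])
Z=dict(thick_bar_mid=.032,thin_bar_mid=.022,vee_seat=.063,strap_pivot=.105,strap_knob=.105,rest=0,fixture=0)
for c in("top","scene"):
    im=get_image(c); save(im,c+"0")
    for k,z in Z.items():
        for p in place_of(c,k)[:2]:
            v,u=p["point"][0]*420,p["point"][1]*560
            print(c,k,round(p["conf"],2),round(u),round(v),world(im,u,v,z).round(4))
print(r.get_obs()["time"])
E
```

```text
pics
0.0 [ 0.14787189 -0.6324206   0.23020924] [-3.09422212  1.5688757   1.84795262] 0.08546862548204848 0.0187 [-0.37257125 -0.10336218  0.37501022]
top thick_bar_mid 0.98 369 223 [[ 0.4995 -0.2122  0.032 ]]
top thin_bar_mid 0.71 375 186 [[ 0.5894 -0.2295  0.022 ]]
top vee_seat 0.74 228 209 [[0.5306 0.1147 0.063 ]]
top strap_pivot 0.61 221 238 [[0.4627 0.1214 0.105 ]]
top strap_knob 0.74 155 238 [[0.4628 0.2659 0.105 ]]
top rest 0.9 372 208 [[ 0.5373 -0.227   0.    ]]
top fixture 0.63 236 211 [[0.5321 0.1049 0.    ]]
scene thick_bar_mid 0.86 360 193 [[ 0.5004 -0.2153  0.032 ]]
scene thin_bar_mid 0.74 329 176 [[ 0.5855 -0.2344  0.022 ]]
scene vee_seat 0.91 219 258 [[0.5344 0.1109 0.063 ]]
scene strap_pivot 0.9 253 266 [[0.4535 0.1225 0.105 ]]
scene strap_knob 0.69 161 323 [[0.4661 0.2695 0.105 ]]
scene strap_knob 0.43 359 196 [[ 0.4431 -0.1147  0.105 ]]
scene rest 0.63 343 198 [[ 0.5382 -0.2201  0.    ]]
scene fixture 0.73 223 289 [[0.5313 0.1098 0.    ]]
0.8
```

View pics/top0.png

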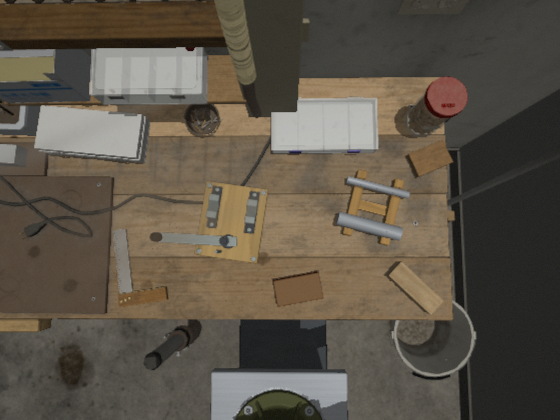

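View pics/scene0.png

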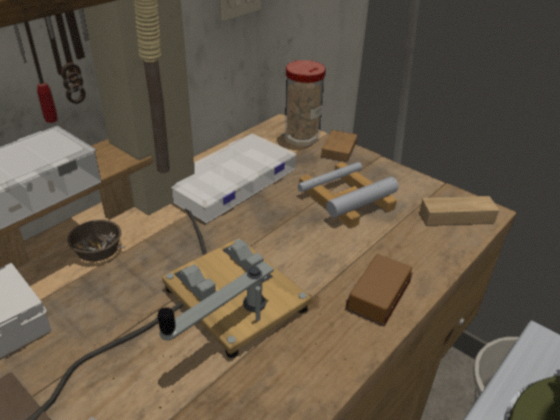

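```bash
python3 - <<'E'
from h import *
im=get_image("top")
np.set_printoptions(precision=4,suppress=True)
for k in("thick_bar_mid","thin_bar_mid","fixture","strap","rest"):
    for t in trace("top",k)[:1]:
        v,u=np.nonzero(t["region"]); P=world(im,u,v)
        ok=im["z_map"][v,u]>0
        P=P[ok]; print(k,round(t["conf"],2),len(P),"median",np.median(P,0),"zpct",np.percentile(P[:,2],[5,50,95]))
        if k!="fixture":
            rc=cv2.minAreaRect(P[:,:2].astype(np.float32)); print(rc)
        else:
            B=P[(P[:,2]>.046)&(P[:,2]<.058)]; print("blocks",len(B),cv2.minAreaRect(B[:,:2].astype(np.float32)))
            np.save("blk.npy",P)
        # camera centre
R,_=cv2.Rodrigues(np.array(im["rvec"])); print(-R.T@im["tvec"])
E
```

```text
thick_bar_mid 0.85 922 median [ 0.4937 -0.2114  0.0437] zpct [0.0304 0.0437 0.0476]
((0.49536243081092834, -0.21606317162513733), (0.16255496442317963, 0.03837732598185539), 75.03986358642578)
thin_bar_mid 0.72 501 median [ 0.5851 -0.2357  0.0275] zpct [0.0159 0.0275 0.0314]
((0.5880165100097656, -0.23984771966934204), (0.1599307805299759, 0.02395682968199253), 75.55396270751953)
fixture 0.83 5374 median [0.4952 0.1198 0.0278] zpct [0.0229 0.0278 0.0883]
blocks 382 ((0.49586212635040283, 0.11490126699209213), (0.11394833028316498, 0.13238085806369781), 81.70340728759766)
strap 0.8 893 median [0.4624 0.19   0.087 ] zpct [0.0262 0.087  0.1187]
((0.46437057852745056, 0.1872677505016327), (0.19068530201911926, 0.028307566419243813), 87.6944580078125)
rest 0.8 1220 median [ 0.5426 -0.2225  0.0198] zpct [0.0045 0.0198 0.0231]
((0.5429655313491821, -0.22440487146377563), (0.1126551628112793, 0.16655495762825012), 75.54212951660156)
[ 0.4398 -0.0223  0.946 ]
```

```bash
cat > fit.py <<'E'
from h import *
from scipy.optimize import least_squares
np.set_printoptions(precision=4,suppress=True)
C={}
for c in("top","scene"):
    im=get_image(c); v,u=np.mgrid[:420,:560]; v=v.ravel();u=u.ravel()
    P=world(im,u,v); P[im["z_map"].ravel()<=0]=9; C[c]=P
def cyl(P,x0,z0,rad):
    # x = axis centre offset, yaw; z known
    d0=np.array([np.cos(x0[2]),np.sin(x0[2])])
    def res(p,Q):
        n=np.array([-np.sin(p[2]),np.cos(p[2])]); s=(Q[:,:2]-p[:2])@n
        return np.hypot(s,Q[:,2]-p[3])-rad
    p=np.array([*x0,z0],float)
    for i in range(4):
        d=np.array([np.cos(p[2]),np.sin(p[2])])
        l=(P[:,:2]-p[:2])@d
        m=(abs(res(p,P))<(.010,.006,.004,.004)[i])&(abs(l)<.09)&(P[:,2]>p[3]-.003)
        Q=P[m]; f=least_squares(lambda q:np.r_[res(q,Q),((q[:2]-p[:2])@d)*100],p,loss="soft_l1",f_scale=.001); p=f.x
        d=np.array([np.cos(p[2]),np.sin(p[2])]); l=(Q[:,:2]-p[:2])@d
        lo,hi=np.percentile(l,[.5,99.5]); p[:2]+=d*(lo+hi)/2
    return p,len(Q),hi-lo,np.std(res(p,Q))
if __name__=="__main__":
    for c,P in C.items():
        print(c,"thick",*cyl(P,(.497,-.214,np.radians(75)),.032,.016))
        print(c,"thin",*cyl(P,(.587,-.235,np.radians(75)),.022,.009))
        # block tops
        B=P[(P[:,2]>.0490)&(P[:,2]<.057)&(np.hypot(P[:,0]-.532,P[:,1]-.113)<.085)]
        def resid(q,B):
            x=(B[:,:2]-q[:2])@np.array([[np.cos(q[2]),-np.sin(q[2])],[np.sin(q[2]),np.cos(q[2])]])
            X=abs(x[:,0]);Y=abs(x[:,1])
            dx=np.maximum(0,np.maximum(.013-X,X-.028)); dy=np.maximum(0,np.maximum(.033-Y,Y-.057))
            return np.hypot(dx,dy)
        best=None
        for yaw in np.radians(np.arange(-14,3,2)):
          for x in np.arange(.515,.550,.005):
            for y in np.arange(.10,.126,.005):
                s=np.minimum(resid((x,y,yaw),B),.006).sum()
                if best is None or s<best[0]: best=(s,(x,y,yaw))
        f=least_squares(resid,best[1],args=(B,),loss="soft_l1",f_scale=.001); rr=resid(f.x,B)
        print(c,"vee",f.x[:2],np.degrees(f.x[2]),len(B),rr.mean(),(rr>.003).mean(),B[:,2].mean())
        # base plate top
        B=P[(P[:,2]>.025)&(P[:,2]<.031)&(np.hypot(P[:,0]-.51,P[:,1]-.113)<.14)]
        print(c,"base",cv2.minAreaRect(B[:,:2].astype(np.float32)),len(B))
        K=P[(P[:,2]>.112)&(P[:,2]<.135)&(np.hypot(P[:,0]-.463,P[:,1]-.267)<.04)]; print("knob",len(K),np.median(K,0))
        S=P[(P[:,2]>.084)&(P[:,2]<.093)&(abs(P[:,1]-.19)<.05)&(abs(P[:,0]-.463)<.03)]; print("strap",len(S),np.median(S,0),cv2.fitLine(S[:,:2].astype(np.float32),cv2.DIST_HUBER,0,.01,.01).ravel())
        K=P[(P[:,2]>.09)&(np.hypot(P[:,0]-.458,P[:,1]-.121)<.03)]; print("pivot",len(K),np.median(K,0),K.max(0),K.min(0))
E
python3 fit.py
```

```text
top thick [ 0.4943 -0.2089  1.3158  0.0301] 886 0.1476117936637728 0.0012692748220470371
top thin [ 0.5871 -0.2338  1.3119  0.0205] 511 0.14789783764420356 0.0014593696053522098
top vee [0.5333 0.1095] -8.311552626800607 307 0.00031775350776329657 0.03257328990228013 0.05180256300624825
top base ((0.504879355430603, 0.11346731334924698), (0.14931349456310272, 0.17760932445526123), 81.87554168701172) 3172
knob 74 [0.4666 0.2631 0.1202]
strap 439 [0.4632 0.1901 0.087 ] [0.0702 0.9975 0.4622 0.1901]
pivot 55 [0.4586 0.1198 0.0942] [0.4675 0.1446 0.0977] [0.4347 0.0941 0.09  ]
scene thick [ 0.4917 -0.211   1.3161  0.032 ] 1068 0.14960529120123295 0.0012176505093143212
scene thin [ 0.5842 -0.2359  1.3131  0.0222] 545 0.14918848330448276 0.0013294806678652686
scene vee [0.5279 0.1076] -7.405143737176383 664 0.0030993974228379732 0.0963855421686747 0.05256458914090102
scene base ((0.5016665458679199, 0.11180947721004486), (0.15123650431632996, 0.17976094782352448), 81.66222381591797) 5365
knob 231 [0.4601 0.2658 0.1211]
strap 1057 [0.4578 0.1928 0.0882] [0.0585 0.9983 0.4581 0.1919]
pivot 144 [0.4532 0.1211 0.0943] [0.4639 0.1498 0.0988] [0.432  0.0933 0.09  ]
```

```bash
cat > st.py <<'E'
from h import *
from scipy.spatial.transform import Rotation as Ro
np.set_printoptions(precision=4,suppress=True)
def st(tx,ty,tz,jaw):
    o=r.get_obs(); M=Ro.from_euler("xyz",o["tool_rot"]).as_matrix()
    print("t",o["time"],"pos",np.array(o["position"]),"w",o["width"],"F",np.array(o["force"]),"\nq",np.array(o["joints"]))
    print("toolx",M[:,0],"toolz",M[:,2])
    for s in(1,-1):
        z=s*np.array([np.cos(jaw),np.sin(jaw),0]); x=np.array([0,0,-1.]); y=np.cross(z,x)
        T=np.stack([x,y,z],1); print("dr",np.degrees(Ro.from_matrix(T@M.T).as_rotvec()))
    print("dxyz cm",(np.array([tx,ty,tz])-o["position"])*100)
E
python3 -c "
from st import *
st(.493,-.21,.016,np.radians(-14.6))"
```

```text
t 1.2 pos [ 0.1481 -0.6329  0.2314] w 0.08535832915649944 F [-0.048  -0.3326  0.2486] 
q [ 1.3551  0.321  -0.0701  1.4505  0.0226  1.3708 -0.0569]
toolx [ 0.     -0.0001 -1.    ] toolz [ 0.2278 -0.9737  0.0001]
dr [ 0.0041  0.0028 62.2308]
dr [   0.0032   -0.0046 -117.7692]
dxyz cm [ 34.4938  42.2932 -21.536 ]
```

```bash
python3 -m creep '{"grip":[6.5,6.5,6.5,6.5,6.5,6.5,6.5,6.5],"xyz":[[2.2,2.7,0],[2.2,2.7,0],[2.2,2.7,0],[2.2,2.7,0],[2.2,2.7,0],[2.2,2.7,0],[2.2,2.7,0],[2.2,2.7,0]],"dr":[[0,0,3.9],[0,0,3.9],[0,0,3.9],[0,0,3.9],[0,0,3.9],[0,0,3.9],[0,0,3.9],[0,0,3.9]]}' 60
python3 -m creep '{"grip":[6.5,6.5,6.5,6.5,6.5,6.5,6.5,6.5],"xyz":[[2.1,2.6,-1.3],[2.1,2.6,-1.3],[2.1,2.6,-1.3],[2.1,2.6,-1.3],[2.1,2.6,-1.3],[2.1,2.6,-1.3],[2.1,2.6,-1.3],[2.1,2.6,-1.3]],"dr":[[0,0,3.9],[0,0,3.9],[0,0,3.9],[0,0,3.9],[0,0,3.9],[0,0,3.9],[0,0,3.9],[0,0,3.9]]}'
python3 -c "
from st import *
st(.493,-.21,.016,np.radians(-14.6)); save(get_image('top'),'t1'); save(get_image('scene'),'s1')"
```

```text
time: 1.87
position: [0.3249, -0.4155, 0.2316]
tool_rot: [-0.526, 1.57, -1.32]
force: [1.1, -0.8, 0.1]
width: 0.065
time: 2.53
position: [0.4929, -0.2077, 0.1271]
tool_rot: [-0.49, 1.57, -0.739]
force: [0.7, 0.1, 0.1]
width: 0.0649
t 2.5333 pos [ 0.4929 -0.2077  0.1271] w 0.0649041295063251 F [0.7469 0.1379 0.0903] 
q [ 0.8471  0.1943 -0.5476  1.8507  0.1121  1.1259  0.0108]
toolx [ 0.0008 -0.0007 -1.    ] toolz [ 0.9692 -0.2462  0.001 ]
dr [ 0.0423  0.0462 -0.3458]
dr [ -0.0724   0.0663 179.6542]
dxyz cm [  0.0068  -0.228  -11.1133]
```

View pics/s1.png

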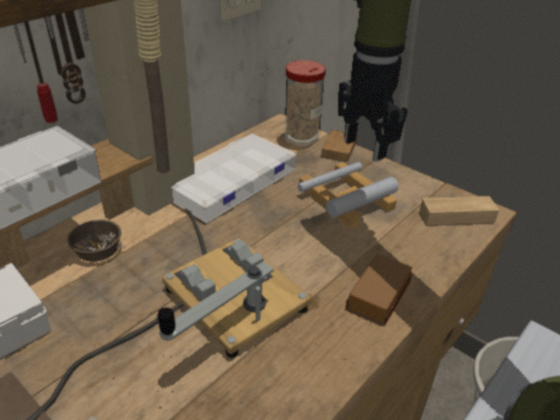

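View pics/t1.png

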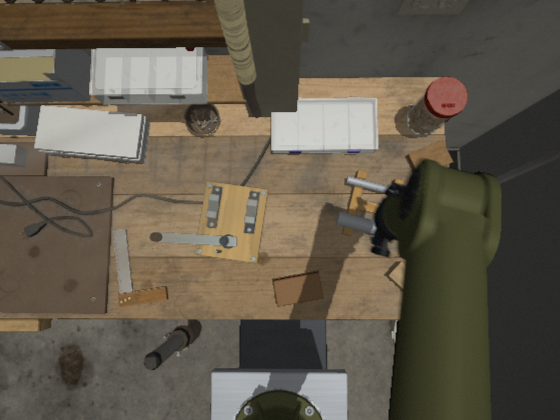

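The gripper stands above the thick bar, jaws across it: in the scene picture the fingers are near (350–390, 110–150), with the bar at (362, 196). The top view shows the finger pair astride the bar at about (385, 225). I will go down and grip.

```bash
python3 -m creep '{"grip":[6.5,6.5,6.5,6.5,6.5,6.5,6.5,6.5],"xyz":[[0,-0.2,-1.6],[0,0,-1.6],[0,0,-1.6],[0,0,-1.6],[0,0,-1.6],[0,0,-1.4],[0,0,-1.0],[0,0,-0.7]],"dr":[[0,0,-0.3],[0,0,0],[0,0,0],[0,0,0],[0,0,0],[0,0,0],[0,0,0],[0,0,0]]}'
python3 -c "
from st import *
st(.493,-.21,.016,np.radians(-14.6))"
python3 -m creep '{"grip":[5,4.2,3.6,3.2,2.8,2.8,2.8,2.8],"xyz":[[0,0,0],[0,0,0],[0,0,0],[0,0,0],[0,0,0],[0,0,0],[0,0,0],[0,0,0]],"dr":[[0,0,0],[0,0,0],[0,0,0],[0,0,0],[0,0,0],[0,0,0],[0,0,0],[0,0,0]]}' 60
```

```text
time: 3.3
position: [0.4914, -0.2113, 0.0154]
tool_rot: [-3.077, 1.57, 2.948]
force: [0.1, -0.3, -0.2]
width: 0.0653
t 3.3 pos [ 0.4914 -0.2113  0.0154] w 0.06527400893177618 F [ 0.1229 -0.2988 -0.2381] 
q [ 0.8106  0.3402 -0.5152  1.9397  0.2092  0.9148 -0.0667]
toolx [-0.001   0.0002 -1.    ] toolz [ 0.9669 -0.2552 -0.001 ]
dr [-0.0112 -0.0578  0.1848]
dr [  -0.0907    0.0176 -179.8152]
dxyz cm [0.1626 0.1333 0.0575]
time: 3.97
position: [0.4915, -0.2109, 0.0173]
tool_rot: [-2.536, 1.569, -2.793]
force: [-3.0, 1.1, 4.8]
width: 0.0303
```

```bash
python3 -m creep '{"grip":[2.8,2.8,2.8,2.8,2.8,2.8,2.8,2.8],"xyz":[[0,0,0.5],[0,0,1],[0,0,1.5],[0,0,2],[0,0,2],[0,0,2],[0,0,2],[0,0,1]],"dr":[[0,0,0],[0,0,0],[0,0,0],[0,0,0],[0,0,0],[0,0,0],[0,0,0],[0,0,0]]}'
python3 - <<'E'
from st import *
st(.532,.109,.1,np.radians(-8.2)); save(get_image('top'),'t2'); save(get_image('scene'),'s2')
import fit
o=r.get_obs(); g=np.array(o["position"])
print("tcp",g)
for c in("scene","top"):
    print(c,*fit.cyl(fit.C[c],(g[0],g[1],1.316),g[2]+.018,.016))
E
```

```text
time: 4.63
position: [0.4936, -0.2113, 0.1396]
tool_rot: [-0.229, 1.566, -0.486]
force: [-0.1, -0.8, -3.5]
width: 0.0299
t 4.6333 pos [ 0.4936 -0.2113  0.1396] w 0.029875690975776782 F [-0.1382 -0.7571 -3.5423] 
q [ 0.8551  0.1826 -0.5484  1.8359  0.105   1.1467  0.0144]
toolx [ 0.0043 -0.0022 -1.    ] toolz [ 0.9672 -0.254   0.0047]
dr [0.1148 0.2508 6.5153]
dr [   0.3802   -0.174  -173.4842]
dxyz cm [ 3.8421 32.0286 -3.9645]
tcp [ 0.4916 -0.2108  0.1358]
scene [ 0.493  -0.211   1.3128  0.1516] 821 0.14930207796991662 0.00129049218022511
top [ 0.5069 -0.1689  1.3126  0.1514] 481 0.06397447933048654 0.0010883721038748068
```

View pics/s2.png

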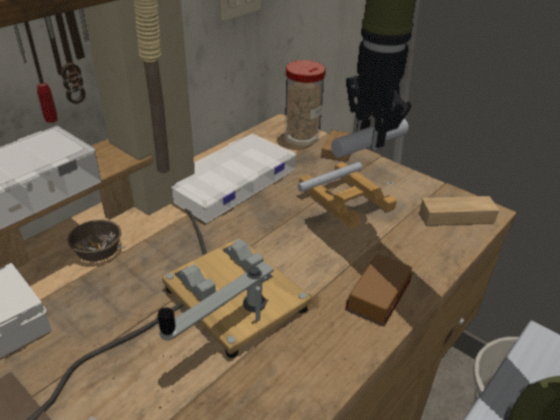

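The thick bar is held at mid-length, at about (370, 138) in the scene picture. The thin bar is still in the rest at (332, 178). The fit puts the bar within 2 mm of the TCP, so I will move it across to the fixture.

```bash
python3 -m creep '{"grip":[2.8,2.8,2.8,2.8,2.8,2.8],"xyz":[[0.3,2.0,0],[0.3,2.8,0],[0.4,3.2,0],[0.3,3.2,0],[0.4,3.2,0],[0.3,3.2,0]],"dr":[[0,0,0.6],[0,0,0.6],[0,0,0.6],[0,0,0.6],[0,0,0.6],[0,0,0.6]]}'
python3 -m creep '{"grip":[2.8,2.8,2.8,2.8,2.8,2.8,2.8],"xyz":[[0.3,3.2,0],[0.4,3.2,0],[0.4,3.0,0],[0.3,2.6,0],[0.2,1.6,0],[0.2,0.7,0],[0,0,0]],"dr":[[0,0,0.6],[0,0,0.6],[0,0,0.6],[0,0,0.6],[0,0,0.5],[0,0,0],[0,0,0]]}'
python3 - <<'E'
from st import *
st(.5296,.1082,.05,np.radians(-8.2)); save(get_image('top'),'t3'); save(get_image('scene'),'s3')
import fit
o=r.get_obs(); g=np.array(o["position"])
print("tcp",g)
for c in("scene","top"):
    print(c,*fit.cyl(fit.C[c],(g[0],g[1],np.radians(81.8)),g[2]+.016,.016))
E
```

```text
time: 5.33
position: [0.5109, -0.0334, 0.1347]
tool_rot: [3.083, 1.568, 2.889]
force: [1.8, 0.4, -4.0]
width: 0.0301
time: 5.92
position: [0.5292, 0.11, 0.1351]
tool_rot: [2.784, 1.568, 2.644]
force: [-0.2, -0.3, -3.0]
width: 0.0301
t 5.9167 pos [0.5292 0.11   0.1351] w 0.030140304656335458 F [-0.1902 -0.2735 -3.0008] 
q [ 0.4434  0.2396 -0.7802  1.8207  0.1815  1.1567 -0.5367]
toolx [-0.002   0.0011 -1.    ] toolz [ 0.9902 -0.14   -0.0022]
dr [-0.0632 -0.1159 -0.1548]
dr [  0.1819  -0.0992 179.845 ]
dxyz cm [ 0.0394 -0.1788 -8.5112]
tcp [0.5299 0.1058 0.1357]
scene [0.5301 0.1056 1.4253 0.1498] 1474 0.1494221619358171 0.001092882329311457
top [0.5255 0.0615 1.4355 0.1482] 426 0.05663153860272651 0.001181965819278232
```

View pics/s3.png

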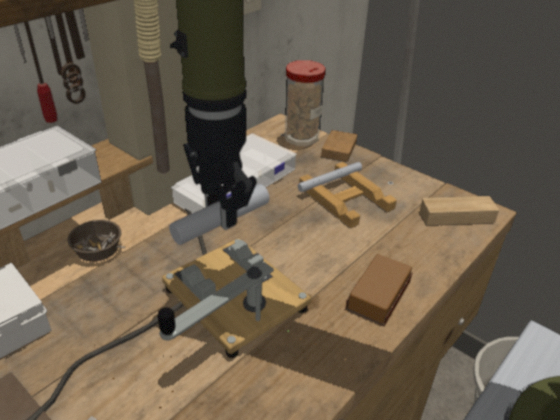

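View pics/t3.png

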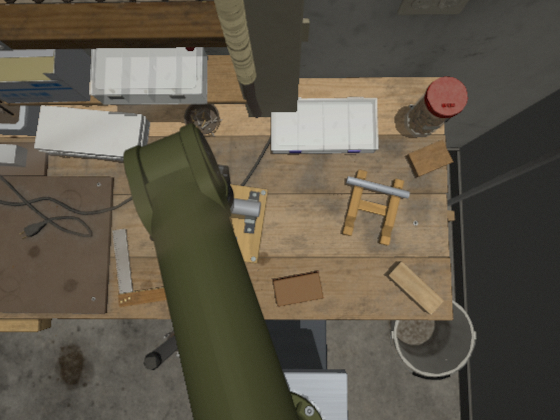

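The bar hangs over the V-blocks at about (222, 213) in the scene picture, parallel to them. It is 2 mm short lengthwise and 87 mm too high, so I will lower it.

```bash
python3 -m creep '{"grip":[2.8,2.8,2.8,2.8,2.8,2.8,2.8,2.8],"xyz":[[0,0.2,-1.0],[0,0,-1.6],[0,0,-1.6],[0,0,-1.4],[0,0,-1.0],[0,0,-0.6],[0,0,-0.3],[0,0,0]],"dr":[[0,0,0],[0,0,0],[0,0,0],[0,0,0],[0,0,0],[0,0,0],[0,0,0],[0,0,0]]}'
python3 -m creep '{"grip":[2.8,2.8,2.8],"xyz":[[0,0,-0.3],[0,0,-0.3],[0,0,0]],"dr":[[0,0,0],[0,0,0],[0,0,0]]}'
python3 -m creep '{"grip":[2.8,2.8,2.8],"xyz":[[0,0,-0.3],[0,0,-0.2],[0,0,0]],"dr":[[0,0,0],[0,0,0],[0,0,0]]}'
python3 - <<'E'
from st import *
save(get_image('scene'),'s4')
import fit
o=r.get_obs(); g=np.array(o["position"])
print("tcp",g,o["force"])
for c in("scene",):
    print(c,*fit.cyl(fit.C[c],(g[0],g[1],np.radians(81.8)),g[2]+.016,.016))
E
```

```text
time: 6.78
position: [0.5298, 0.1098, 0.0608]
tool_rot: [-2.954, 1.57, -3.098]
force: [-0.0, -0.5, -2.7]
width: 0.0302
time: 7.03
position: [0.5301, 0.11, 0.0553]
tool_rot: [-0.554, 1.571, -0.698]
force: [-0.1, -0.2, -3.9]
width: 0.0298
time: 7.28
position: [0.5298, 0.11, 0.05]
tool_rot: [-2.646, 1.57, -2.79]
force: [-0.2, 0.5, -3.6]
width: 0.0299
tcp [0.5301 0.1101 0.0504] [-0.1652  0.2945 -3.344 ]
scene [0.5302 0.1096 1.4291 0.0646] 1263 0.14941704316584675 0.001145199078249318
```

View pics/s4.png

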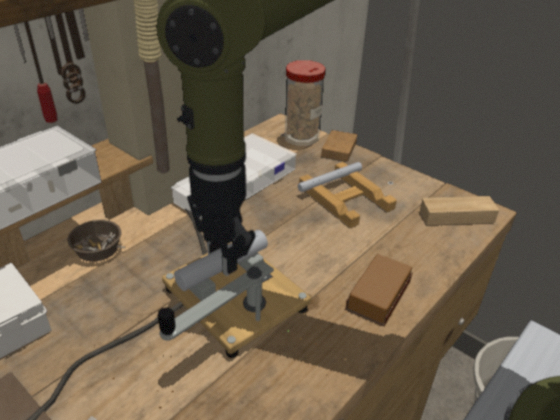

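The bar is just above the notches, at about (222, 262) in the scene picture, with 1–2 mm to go. I will lower it slowly until the force shows contact.

```bash
python3 -m creep '{"grip":[2.8,2.8,2.8],"xyz":[[0,0,-0.15],[0,0,0],[0,0,0]],"dr":[[0,0,0],[0,0,0],[0,0,0]]}'
python3 -m creep '{"grip":[2.8,2.8,2.8],"xyz":[[0,0,-0.1],[0,0,0],[0,0,0]],"dr":[[0,0,0],[0,0,0],[0,0,0]]}'
python3 -m creep '{"grip":[2.8,2.8,2.8],"xyz":[[0,0,-0.1],[0,0,0],[0,0,0]],"dr":[[0,0,0],[0,0,0],[0,0,0]]}'
```

```text
time: 7.68
position: [0.5306, 0.1102, 0.0491]
tool_rot: [0.311, 1.57, 0.167]
force: [1.5, -0.4, -3.3]
width: 0.0302
time: 7.93
position: [0.5311, 0.1101, 0.0486]
tool_rot: [0.192, 1.569, 0.048]
force: [2.1, 0.0, 1.4]
width: 0.0303
time: 8.18
position: [0.5313, 0.1101, 0.0483]
tool_rot: [0.018, 1.568, -0.126]
force: [0.6, -1.6, 7.1]
width: 0.0301
```

Contact: the vertical force went from -3.3 N to +7.1 N. I will let go gradually.

```bash
python3 -m creep '{"grip":[3.2,3.6,4.2,5.0,6.0,6.0,6.0],"xyz":[[0,0,0],[0,0,0],[0,0,0],[0,0,0],[0,0,0],[0,0,0],[0,0,0]],"dr":[[0,0,0],[0,0,0],[0,0,0],[0,0,0],[0,0,0],[0,0,0],[0,0,0]]}'
python3 -m creep '{"grip":[6,6,6,6,6,6,6,6],"xyz":[[0,0,0.8],[0,0,1.6],[0,0,2],[0,0,2],[0,0,2.5],[0,0,2.5],[0,0,2.5],[0,0,0]],"dr":[[0,0,0],[0,0,0],[0,0,0],[0,0,0],[0,0,0],[0,0,0],[0,0,0],[0,0,0]]}'
python3 - <<'E'
from st import *
st(.45,.33,.1,np.radians(0)); save(get_image('scene'),'s5'); save(get_image('top'),'t5')
import fit
for c in("scene",):
    print(c,*fit.cyl(fit.C[c],(.531,.11,np.radians(81.8)),.063,.016))
E
```

```text
time: 8.77
position: [0.5298, 0.1101, 0.0466]
tool_rot: [-2.95, 1.57, -3.094]
force: [0.1, -0.4, 0.5]
width: 0.0599
time: 9.43
position: [0.533, 0.1113, 0.1917]
tool_rot: [0.206, 1.562, 0.062]
force: [0.9, 1.0, 0.1]
width: 0.0601
t 9.4333 pos [0.533  0.1113 0.1917] w 0.0601438544837476 F [0.8782 1.0058 0.0632] 
q [ 0.4643  0.1839 -0.7939  1.7538  0.1402  1.2523 -0.5074]
toolx [ 0.0091  0.0006 -1.    ] toolz [ 0.9897 -0.1428  0.0089]
dr [-0.0698  0.5172  8.2099]
dr [   0.7767    0.1047 -171.7883]
dxyz cm [-8.2974 21.873  -9.1679]
scene [0.5315 0.1099 1.4287 0.0628] 1870 0.1485535105010256 0.0010719545346071725
```

View pics/s5.png

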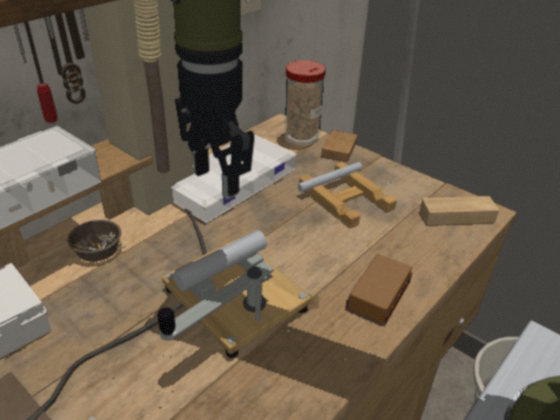

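The bar lies seated: the fit gives a centre at (0.5315, 0.1099, 0.0628), yaw 81.9°, and in the scene picture it is at (222, 260). The strap is still open with the knob at (167, 320). The knob is next.

```bash
python3 -m creep '{"grip":[6,6,6,6,6,6,6,6],"xyz":[[-0.8,1.8,0],[-1.2,2.6,0],[-1.2,2.7,0],[-1.2,2.7,0],[-1.2,2.6,0],[-0.8,1.8,0],[-0.4,1.0,0],[0,0,0]],"dr":[[0,0,0.8],[0,0,0.8],[0,0,0.8],[0,0,0.8],[0,0,0.8],[0,0,0.7],[0,0,0],[0,0,0]]}'
python3 - <<'E'
from st import *
save(get_image('scene'),'s6'); im=get_image('top'); save(im,'t6')
st(.4645,.264,.093,np.radians(-3.5))
for c in('scene',):
  im=get_image(c)
  for p in place_of(c,'strap_knob')[:2]:
    print(c,p['conf'],world(im,p['point'][1]*560,p['point'][0]*420,.105))
import fit
P=fit.C['scene']
K=P[(P[:,2]>.112)&(P[:,2]<.127)&(np.hypot(P[:,0]-.463,P[:,1]-.267)<.03)]; print("knob",len(K),np.median(K,0),K.min(0),K.max(0))
E
```

```text
time: 10.3
position: [0.4597, 0.265, 0.1852]
tool_rot: [2.793, 1.569, 2.737]
force: [-1.0, 0.3, -0.3]
width: 0.06
t 10.4 pos [0.462  0.2613 0.1852] w 0.05996774205037902 F [ 0.2033  0.1761 -0.5127] 
q [ 0.2649  0.1854 -0.9095  1.7822  0.1542  1.2496 -0.7471]
toolx [-0.0009 -0.001  -1.    ] toolz [ 0.9981 -0.0617 -0.0008]
dr [ 0.0571 -0.05    0.037 ]
dr [  -0.0785   -0.0897 -179.963 ]
dxyz cm [ 0.2461  0.2696 -9.2182]
knob 231 [0.4602 0.2656 0.1213] [0.4531 0.2543 0.1122] [0.472  0.2738 0.1245]
```

View pics/s6.png

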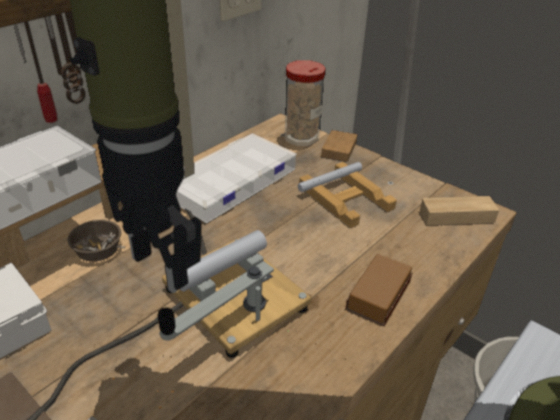

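The gripper is above the knob: the fingertips are at (143, 250) and (180, 283), and the knob at (167, 320) is below and between them. I will go down around it and close to a 2.6 cm cage.

```bash
python3 -m creep '{"grip":[6,6,6,6,6,6,6,6],"xyz":[[0.1,0.2,-1],[0,0,-1.6],[0,0,-1.6],[0,0,-1.6],[0,0,-1.4],[0,0,-1.0],[0,0,-0.7],[0,0,-0.3]],"dr":[[0,0,0],[0,0,0],[0,0,0],[0,0,0],[0,0,0],[0,0,0],[0,0,0],[0,0,0]]}' 20
python3 -m creep '{"grip":[5,4,3.2,2.6,2.6,2.6],"xyz":[[0,0,0],[0,0,0],[0,0,0],[0,0,0],[0,0,0],[0,0,0]],"dr":[[0,0,0],[0,0,0],[0,0,0],[0,0,0],[0,0,0],[0,0,0]]}' 20
python3 - <<'E'
from st import *
save(get_image('scene'),'s7')
st(.463,.264,.093,np.radians(-3.5))
# arc plan
p=np.array([.4565,.119]); a0=86.5
o=r.get_obs()["position"][:2]
print("radius/angle of tcp",np.hypot(*(o-p)),np.degrees(np.arctan2(*(o-p)[::-1])))
A=np.radians(np.arange(86.5,-9,-5.0)); Q=p+.145*np.c_[np.cos(A),np.sin(A)]
print((np.diff(Q,axis=0)*100).round(2).tolist(), Q[-1],np.degrees(A[-1]))
E
```

```text
time: 11.27
position: [0.4626, 0.2636, 0.0925]
tool_rot: [-2.796, 1.569, -2.858]
force: [0.5, -0.4, -0.3]
width: 0.0602
time: 11.77
position: [0.4633, 0.2641, 0.0942]
tool_rot: [0.109, 1.57, 0.047]
force: [-0.8, -0.2, 0.0]
width: 0.0261
t 11.8167 pos [0.4632 0.2641 0.0941] w 0.025810430084495503 F [ 0.1608 -0.0595 -0.2691] 
q [ 0.2077  0.2988 -0.8783  1.8778  0.2598  1.0833 -0.8337]
toolx [ 0.0007  0.     -1.    ] toolz [ 0.9981 -0.0617  0.0007]
dr [-0.0012  0.0389  0.0375]
dr [   0.061     0.0018 -179.9625]
dxyz cm [-0.0231 -0.0102 -0.1145]
radius/angle of tcp 0.1452575984626939 87.34418872107642
[[1.26, -0.13], [1.24, -0.24], [1.22, -0.35], [1.18, -0.45], [1.14, -0.55], [1.08, -0.65], [1.02, -0.74], [0.95, -0.83], [0.88, -0.91], [0.8, -0.98], [0.71, -1.05], [0.61, -1.11], [0.51, -1.16], [0.41, -1.2], [0.31, -1.23], [0.2, -1.25], [0.09, -1.26], [-0.02, -1.26], [-0.13, -1.26]] [0.5999 0.0976] -8.5
```

View pics/s7.png

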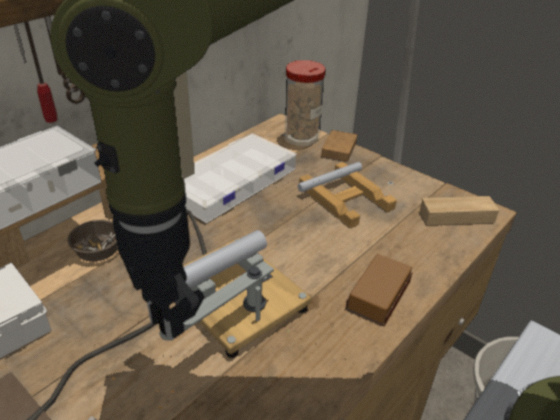

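The knob at (167, 330) is now between the fingers and the force is near zero. I will swing it along the arc, turning the tool with it.

```bash
python3 -m creep '{"grip":[2.6,2.6,2.6,2.6,2.6,2.6,2.6],"xyz":[[1.26,-0.13,0],[1.24,-0.24,0],[1.22,-0.35,0],[1.18,-0.45,0],[1.14,-0.55,0],[1.08,-0.65,0],[1.02,-0.74,0]],"dr":[[0,0,-5],[0,0,-5],[0,0,-5],[0,0,-5],[0,0,-5],[0,0,-5],[0,0,-5]]}'
python3 - <<'E'
from st import *
o=r.get_obs()["position"]
p=np.array([.4565,.119]); print("radius/angle",np.hypot(*(o[:2]-p)),np.degrees(np.arctan2(*(o[:2]-p)[::-1])))
st(.463,.264,.093,np.radians(-38.5))
save(get_image('scene'),'s8'); print(r.get_obs()["position"])
E
```

```text
time: 12.4
position: [0.5449, 0.2333, 0.0939]
tool_rot: [2.159, 1.57, 1.483]
force: [0.2, 0.6, 0.7]
width: 0.0258
radius/angle 0.14452615463982824 52.29288495264275
t 12.4 pos [0.5449 0.2333 0.0939] w 0.025842106240927972 F [0.1802 0.5748 0.7205] 
q [ 0.1373  0.392  -0.7088  1.7373  0.2799  1.1156 -1.3346]
toolx [ 0.0001  0.0007 -1.    ] toolz [ 0.7799 -0.6259 -0.0004]
dr [-0.0413  0.0035  0.2463]
dr [   0.0056    0.0648 -179.7537]
dxyz cm [-8.1896  3.0658 -0.0918]
[0.5474 0.2306 0.0939]
```

View pics/s8.png

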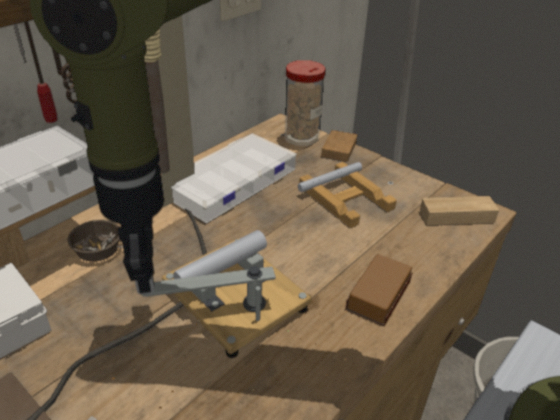

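The strap follows, with its end now at about (145, 288) between the fingers. I will continue, more slowly near the stop.

```bash
python3 -m creep '{"grip":[2.6,2.6,2.6,2.6,2.6,2.6,2.6],"xyz":[[0.95,-0.83,0],[0.88,-0.91,0],[0.8,-0.98,0],[0.71,-1.05,0],[0.61,-1.11,0],[0.51,-1.16,0],[0.41,-1.2,0]],"dr":[[0,0,-5],[0,0,-5],[0,0,-5],[0,0,-5],[0,0,-5],[0,0,-5],[0,0,-5]]}'
python3 -m creep '{"grip":[2.6,2.6,2.6,2.6,2.6,2.6],"xyz":[[0.31,-1.23,0],[0.2,-1.25,0],[0.09,-1.26,0],[-0.02,-1.26,0],[-0.1,-0.9,0],[0,0,0]],"dr":[[0,0,-5],[0,0,-5],[0,0,-5],[0,0,-5],[0,0,-3.5],[0,0,0]]}'
python3 - <<'E'
from st import *
save(get_image('scene'),'s9')
o=r.get_obs()["position"]
p=np.array([.4565,.119]); print("radius/angle",np.hypot(*(o[:2]-p)),np.degrees(np.arctan2(*(o[:2]-p)[::-1])))
st(.6,.098,.093,np.radians(-98.2))
E
```

```text
time: 13.03
position: [0.5932, 0.1608, 0.0939]
tool_rot: [2.615, 1.57, 1.329]
force: [-0.1, 1.3, 0.5]
width: 0.0258
time: 13.53
position: [0.5979, 0.099, 0.0938]
tool_rot: [-0.006, 1.569, -1.703]
force: [0.2, -0.3, 0.3]
width: 0.0262
radius/angle 0.14250172003368022 -7.410335052556381
t 13.5833 pos [0.5978 0.1006 0.0939] w 0.026000629564628706 F [-0.5976  1.3688  0.3561] 
q [ 0.1806  0.371  -0.474   1.7092  0.1868  1.1065 -2.0426]
toolx [-0.0002 -0.0007 -1.    ] toolz [-0.1217 -0.9926  0.0007]
dr [ 0.0388 -0.0096 -1.2101]
dr [  0.015    0.0605 178.7899]
dxyz cm [ 0.2188 -0.2621 -0.087 ]
```

View pics/s9.png

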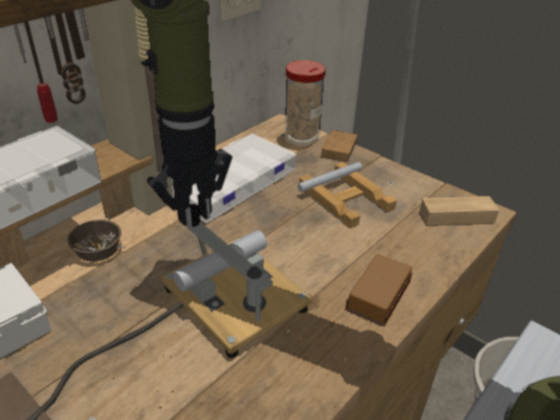

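The strap now lies across the bar, from (250, 268) to (195, 225). I will push in small steps until the stop shows in the force.

```bash
python3 -m creep '{"grip":[2.6,2.6,2.6],"xyz":[[0,-0.3,0],[0,0,0],[0,0,0]],"dr":[[0,0,0],[0,0,0],[0,0,0]]}'
python3 -m creep '{"grip":[2.6,2.6,2.6],"xyz":[[0,-0.3,0],[0,0,0],[0,0,0]],"dr":[[0,0,0],[0,0,0],[0,0,0]]}'
python3 -m creep '{"grip":[2.6,2.6,2.6],"xyz":[[0,-0.2,0],[0,0,0],[0,0,0]],"dr":[[0,0,0],[0,0,0],[0,0,0]]}'
```

```text
time: 13.83
position: [0.5978, 0.0994, 0.0938]
tool_rot: [-2.553, 1.57, 2.039]
force: [0.2, 0.2, 0.6]
width: 0.0259
time: 14.08
position: [0.5979, 0.0956, 0.0938]
tool_rot: [-1.164, 1.571, -2.857]
force: [0.3, 0.2, -0.3]
width: 0.026
time: 14.33
position: [0.5979, 0.0949, 0.0938]
tool_rot: [-3.093, 1.569, 1.497]
force: [0.8, 4.0, -1.2]
width: 0.026
```

```bash
python3 -m creep '{"grip":[2.6,2.6,2.6],"xyz":[[0,-0.15,0],[0,0,0],[0,0,0]],"dr":[[0,0,0],[0,0,0],[0,0,0]]}'

```

```text
time: 14.58
position: [0.5979, 0.0948, 0.0938]
tool_rot: [3.128, 1.568, 1.436]
force: [0.7, 6.2, -1.3]
width: 0.0259
```

The force rises while the knob stays put, so it is at the stop. I will back off 4 mm, open and lift.

```bash
python3 -m creep '{"grip":[2.6,3,4,5,5.5,5.5],"xyz":[[0,0.3,0],[0,0,0],[0,0,0],[0,0,0],[0,0,0],[0,0,0]],"dr":[[0,0,0],[0,0,0],[0,0,0],[0,0,0],[0,0,0],[0,0,0]]}'
python3 -m creep '{"grip":[5.5,5.5,5.5,5.5,5.5,5.5,5.5,5.5],"xyz":[[0,0,0.8],[0,0,1.5],[0,0,2],[0,0,2],[0,0,2],[0,0,2],[0,0,2],[0,0,0]],"dr":[[0,0,0],[0,0,0],[0,0,0],[0,0,0],[0,0,0],[0,0,0],[0,0,0],[0,0,0]]}'
python3 -m creep '{"grip":[5.5,5.5,5.5,5.5,5.5,5.5,5.5,5.5],"xyz":[[0,2.5,0],[0,3,0],[0,3,0],[0,3,0],[0,3,0],[0,3,0],[0,2,0],[0,0,0]],"dr":[[0,0,0],[0,0,0],[0,0,0],[0,0,0],[0,0,0],[0,0,0],[0,0,0],[0,0,0]]}'
python3 - <<'E'
from st import *
import fit
st(.6,.098,.093,np.radians(-98.2))
im=get_image('scene'); save(im,'s10'); im=get_image('top'); save(im,'t10')
for c in("scene","top"):
    P=fit.C[c]
    print(c,*fit.cyl(P,(.531,.11,np.radians(81.8)),.063,.016))
    print(c,"thin",*fit.cyl(P,(.587,-.235,np.radians(75)),.022,.009))
    S=P[(P[:,2]>.084)&(P[:,2]<.093)&(abs(P[:,0]-.53)<.05)&(abs(P[:,1]-.108)<.03)]
    l=cv2.fitLine(S[:,:2].astype(np.float32),cv2.DIST_HUBER,0,.01,.01).ravel(); print("strap",len(S),l,np.degrees(np.arctan(l[1]/l[0])))
    K=P[(P[:,2]>.112)&(P[:,2]<.127)&(np.hypot(P[:,0]-.6,P[:,1]-.098)<.03)]; print("knob",np.median(K,0),K.min(0),K.max(0))
E
```

```text
time: 15.08
position: [0.598, 0.0944, 0.0939]
tool_rot: [0.076, 1.57, -1.618]
force: [0.3, 0.0, -0.2]
width: 0.0548
time: 15.75
position: [0.6003, 0.0956, 0.2223]
tool_rot: [1.781, 1.563, 0.088]
force: [1.1, 1.5, 0.6]
width: 0.0548
time: 16.42
position: [0.5954, 0.2967, 0.2165]
tool_rot: [-2.594, 1.566, 2.004]
force: [-1.0, 0.4, -0.1]
width: 0.0549
t 16.5167 pos [0.5974 0.2908 0.2164] w 0.05413776790839384 F [ 0.9451 -1.0658 -0.5345] 
q [-0.0775  0.4123 -0.5587  1.4154  0.2182  1.3766 -2.332 ]
toolx [-0.0008 -0.0005 -1.    ] toolz [-0.1203 -0.9927  0.0006]
dr [ 0.0278 -0.0462 -1.2902]
dr [  0.072    0.0434 178.7098]
dxyz cm [  0.2621 -19.2798 -12.3428]
scene [0.5315 0.1097 1.4282 0.0627] 1557 0.14911263163744326 0.0010730912069706468
scene thin [ 0.5843 -0.236   1.3158  0.0221] 546 0.14887682725149703 0.0013083042961706923
strap 740 [ 0.9889 -0.1487  0.528   0.1094] -8.549701
knob [0.5945 0.1004 0.1204] [0.5885 0.0883 0.1121] [0.6054 0.1082 0.1247]
top [0.5339 0.1107 1.4256 0.0613] 781 0.14860853977377414 0.0012368779523478312
top thin [ 0.5872 -0.2338  1.3161  0.0204] 512 0.14819168153931547 0.001430241913922575
strap 435 [ 0.9887 -0.1502  0.53    0.1096] -8.636818
knob [0.6002 0.0981 0.1203] [0.5919 0.0898 0.1122] [0.6113 0.1072 0.1245]
```

View pics/s10.png

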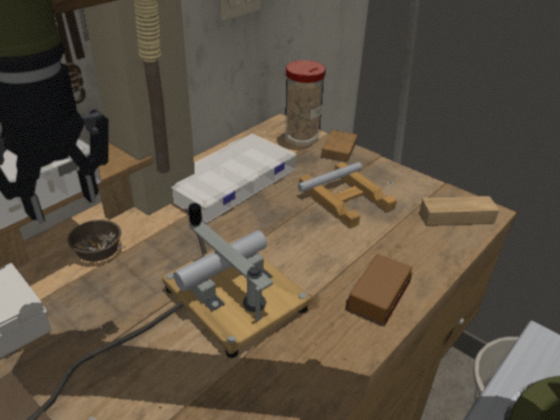

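View pics/t10.png

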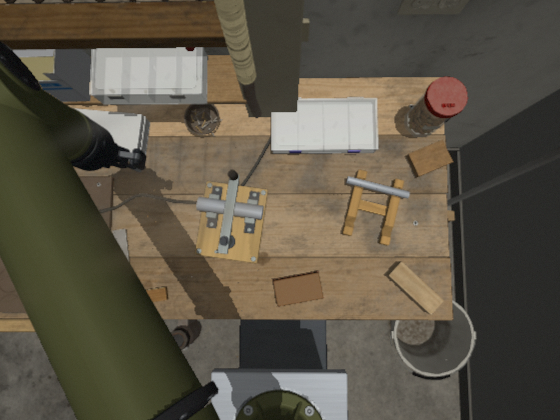

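The pictures show the bar in both V-blocks, (222, 260) scene / (228, 208) top. The strap is square across it, with the knob at (195, 214) scene / (233, 175) top. The thin bar is still in the rest. I will let things settle and hand in.

```bash
python3 -m creep '{"grip":[5.5,5.5,5.5,5.5],"xyz":[[0,0,0],[0,0,0],[0,0,0],[0,0,0]],"dr":[[0,0,0],[0,0,0],[0,0,0],[0,0,0]]}'; python3 -c "
from cell import r
print(r.sign_off())"
```

```text
time: 16.95
position: [0.5982, 0.2893, 0.217]
tool_rot: [0.764, 1.57, -0.931]
force: [-0.2, -0.1, -0.4]
width: 0.0551
the job is handed in; nothing more can be done
None
```

The thick bar is seated in both V-blocks, the strap is closed over it, and the thin bar is still in the rest. I handed the job in at about 17 s; it reports no verdict.

I gripped the thick bar at mid-length, lowered it into the notches until the force showed contact, and let go with the strap still open. Then I swung the knob round with loosely closed fingers until it met the stop (about 6 N), opened, and moved clear.

Last checks, from the camera fits:
- **Thick bar:** its centre is about 2 mm at most from the estimated seat, at a height of 0.0627 m against the required 0.063 m. It is parallel to the V within about 0.5°.
- **Strap:** its angle is about -8.6° in the world frame, against -8.3° for the fixture, so it is closed to well within 1°.
- **Thin bar:** it moved less than 1 mm.
- **Robot:** the tool force is near zero, and the gripper stands well clear of the fixture.

The two cameras disagree by a steady 2–3 mm, with the top camera reading about 2 mm low. That is about what the calibration allows and inside the tolerances. No check failed.

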